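# Fit the basket divider in the air fryer

### The arm

A 7-joint arm with a two-finger parallel gripper is mounted at the origin on the work surface; the furniture and walls round the work are solid. World frame = base frame: x ahead of the robot, y to its left, z up, the work surface at z = 0. Lengths are in m, angles in rad, forces in N, time in s.
With the tool pointing down it reaches from about 0.35 to 0.9 m from the base axis. Payload 7.2 kg.
Tool frame: the origin (TCP) lies at the very end of the fingers, on their centre line; the grasp point (between the pads) lies 19 mm behind it; z points along the fingers, y is the line along which they close (so a half turn about z gives the same grasp; the last joint's range is limited). The gripper opens to 85 mm and grips with 20 to 120 N. Pads are 22 mm wide; open, the fingers measure 114 mm over their backs; the gripper's body (76 mm by 85 mm) begins 54 mm behind the grasp point. The pads swing forward as they close: fully open they stand 13 mm farther back than shut.
Start: joints at [-0.068, 0.411, -0.013, 1.596, 0.006, 1.134, -0.082], TCP at [0.625, -0, 0.231] pointing down, gripper open.
Joint ranges: [-2.95, 2.95], [-0.29, 1.99], [-1.47, 1.44], [0.14, 2.54], [-1.03, 4.17], [0.13, 1.85], [-2.86, 2.86]. Speed limits (rad/s): [2.39, 2.39, 3.01, 3.01, 3.14, 3.14, 3.14].

### API

Orientations are given as a rotation vector (axis times angle).
In Python, from cell import arm gives the robot as it stands.
- The arm moves only by the tool send_rows, never from a script. Its argument "rows" is one flat list of numbers, 5 for each row, row after row: the shift along the tool's x, y, z each as a share of 1 m, from -1 to 1, then the turn about the tool's z as a share of pi/2 rad, from -1 to 1, then the opening, from 0 (shut) to 1 (fully open). A call has 1 to 12 rows; each row is the pose to reach, as a shift and turn from the pose commanded when the call began, along the tool's axes at that moment; what a row does not reach only later rows make up. A row lasts 1/8 s, in which the tool goes at most 62.5 mm and 10.7 degrees, less where a joint would pass 70% of its speed; a pose out of reach is approached as far as the arm can. A call with a number of a shift or a turn outside -1 to 1 is refused whole. A call with a gripper value outside its range is refused whole. The fingers move at their own pace and stop on an object; "grip_force" is the grip in N (left out, the last holds). Time passes only in rows, so rows that repeat a pose let the fingers close. It gives the time, the measured TCP pose, the force, the opening and the grip force at its end, in the units of the state.
- arm.get_state(): the state, without advancing time (a new reading comes with each control period).
- arm.read_camera(name): name is "scene" or "side" or "wrist"; returns the picture (400x640x3 uint8, red, green, blue); there is no depth.
- arm.get_calibration(name): a dict with "fovy" (degrees; the focal length in pixels is half the picture's height over the tangent of half this angle, whatever the lens; pixels are square), "cx", "cy" (the principal point, pixels), "R" (3x3) and "t" (3): a world point X has camera coordinates R X + t. Camera axes: x right, y down, z forward; pixel columns grow to the right and rows downward; lengths in m; the calibration is good to about 2 mm. The wrist camera is an equidistant fisheye: a pixel r from the principal point sees the ray r / f radians off the axis. A picture is of the moment at which its call begins: read the wrist's pose just before it. get_calibration takes no time and is no camera call; for the wrist camera it gives the pose at the moment of the call.
- arm.finish_job(): hands the job in; it is judged then, once.
The state is a dict: "time": time; "q": joint angles; "joint_velocities": joint speeds; "joint_efforts": joint torques, N m; "ee_pos": TCP position; "tool_rot": TCP orientation; "force": force on the tool from outside, world axes, zero at the start; "ft_torque": the same for the moment, N m; "width": opening from 0.0 (shut) to 1.0 (fully open); "grip_force": force on a finger pad.
Only numpy, scipy, OpenCV 4.12 (cv2) and the standard library are available. Lean on these libraries where they do the work, as an engineer would, in place of code of your own. Each camera call takes 0.05 s, during which the arm holds its last target. There are 200 camera calls.

### The job

Two dishes are to be cooked at once, so fit the divider in the air fryer: pull its drawer all the way open, take the divider that leans against the margarine tub and stand it upright in the two grey guides in the basket, down on the bottom of their slot. Let go of it and push the drawer fully home with the divider in it, without knocking over the mug or the jars.

Things in the scene. Friction and masses are not known exactly. Their poses are not given: they have to be found in the camera images.
- air_fryer_drawer (a joint): travel in m of the drawer of the black air fryer (306 mm wide, 355 mm high, fixed): 0 fully home, 0.2 fully open at its stop; starts a little open; about 2 N of friction, stays where left. It holds an open basket with walls 100 mm to either side, rims 160 mm above the worktop; its steel front plate is 26 mm thick, 211 mm high; when closed, the housing's front above is about flush with it
- drawer_handle (a point): point in the upper end of the drawer's black upright handle, 16 mm below its top, 180 mm above the worktop; moves with the drawer. Own x points into the air fryer (the drawer opens along -x), z up. The handle is 44 mm wide in y; its bar reaches 12 mm before and behind the point in x; its top is joined to the front plate 37 mm behind it. Grip it across its width from above or tilted
- slot (a point): middle of the slot's bottom, 62 mm above the worktop, 165 mm behind drawer_handle; moves with the drawer, same axes. The slot runs along x between two grey upright guides in the basket: 11 mm wide in y, 172 mm long between the end webs; the guides' cheeks start 68 mm before and behind the point. It is straight up to 67 mm above the point, then flares to a mouth 39 mm wide at 92 mm above it
- divider: flat perforated metal divider with red edging, 160 mm long (own y), 85 mm high (own z), 7 mm thick (own x), 0.14 to 0.28 kg; on the middle of its top edge a red grip. Origin in the middle of its bottom edge, z towards the grip. It starts standing on its long bottom edge, leaning 0.3 rad with its +x face against the tub's rim; either face may go to either side in the slot
- divider_grip (a point): point in the red grip, 107 mm above the divider's bottom edge and 12 mm below the grip's top; axes as the divider's. The grip is 50 mm wide (y), 12 mm thick (x) and reaches from 22 mm below to 12 mm above this point
- tub: closed margarine tub with a green lid, 96 x 137 x 53 mm high, 0.5 kg, loose. Origin under its middle; own x along the 96 mm side; the divider leans on the long rim at its -x side
- mug: white mug, 86 mm high, 83 mm across; origin under it; loose, to be left standing
- jam_jar: small glass jar of red jam with a red lid, 86 mm high, 65 mm across; origin under its middle; loose, to be left standing
- spice_jar: spice jar with a black cap, 105 mm high, 45 mm across; origin under its middle; loose, to be left standing

How it is judged:
On the way, in this order (a step that is already met when the one before it is completed fails the run):
1. the drawer is pulled fully open, with the divider still out of it (value of joint air_fryer_drawer above 0.185 m and distance between divider and slot above 0.1 m), for 0.2 s.
2. the divider stands upright on the bottom of the slot, in the open drawer, let go (value of joint air_fryer_drawer above 0.15 m and distance between divider and slot below 0.012 m and z of divider in the frame of slot below 0.005 m and angle between divider's own z axis and vertical below 0.1 rad and contact force between divider and the fingers below 0.1 N), for 0.2 s.
At the end, for the whole second after the job is handed in: The drawer is fully home (within 6 mm) and the divider stands in it, upright within 0.1 rad, its foot on the bottom of the slot (less than 5 mm up, within 12 mm of the slot's middle), at rest and let go; the mug and the jars stand (value of joint air_fryer_drawer below 0.006 m and distance between divider and slot below 0.012 m and z of divider in the frame of slot below 0.005 m and angle between divider's own z axis and vertical below 0.1 rad and linear speed of divider below 0.02 m/s and angle between each of mug, jam_jar, spice_jar's own z axis and vertical below 0.2 rad); the robot touches nothing.
It fails at once if the mug, the jam jar or the spice jar is knocked over (angle between any of mug, jam_jar, spice_jar's own z axis and vertical above 0.5 rad).
It also fails if it takes over 72 s, if anything falls off the work surface, if the arm or the gripper's body presses on something with over 40 N, if the wrist force passes 120 N, or if a joint passes its speed limit or range.

## Working session

There is one attempt and no reset: what is moved stays moved. The work goes in short steps, Python scripts to look and compute and a tool call to move; the robot and the scene stay as the last step left them, time stands still between calls to the robot, and variables do not carry over. Pictures are saved under pics/ and viewed, at most 13 in all, crops included, and the job is handed in when it is done.

Besides the shell and the picture viewer there is one more tool, called by a JSON object that holds its "fn" and its "kwargs". send_rows: Moves the arm, as the interface text tells. Shift numbers are shares of 1 m and turn numbers shares of pi/2 rad, none past 1 either way. Its arguments: {"type":"object","properties":{"rows":{"type":"array"},"grip_force":{"type":"number"}},"required":["rows"]}

```bash
mkdir -p pics
python3 - <<'E'
from cell import arm
import cv2,numpy as np
ims=[]
for n in ["scene","side","wrist"]:
    im=arm.read_camera(n)[:,:,::-1]; cv2.imwrite(f"pics/{n}0.png",im)
    c=arm.get_calibration(n); print(n,c["fovy"],c["cx"],c["cy"],np.round(np.array(c["R"]),3).tolist(),np.round(c["t"],3))
s=arm.get_state(); print(s)
E
```

```text
scene 48.77887216441293 321.1731457519268 190.3744582578461 [[0.649, -0.76, -0.019], [-0.416, -0.334, -0.846], [0.637, 0.557, -0.533]] [-0.414  0.329  1.254]
side 55.801970454525105 315.291516490382 199.02901761809042 [[0.82, -0.573, 0.009], [-0.426, -0.619, -0.66], [0.383, 0.537, -0.752]] [-0.522  0.312  1.136]
wrist 65.70646984690485 316.1455524527092 199.30930288921994 [[1.0, -0.001, -0.002], [-0.0, -0.959, 0.282], [-0.002, -0.282, -0.959]] [-0.623 -0.036  0.38 ]
{'time': 0.15, 'q': array([-0.06818829,  0.41173559, -0.01269497,  1.59683427,  0.00560628,
        1.13428501, -0.08222865]), 'joint_velocities': array([ 0.00030324, -0.00053376,  0.00070801, -0.00362266, -0.00155081,
        0.0013549 ,  0.00035308]), 'joint_efforts': array([ 8.68001844e-04, -6.01035547e+01,  6.82709701e-01, -2.99646127e+01,
        1.39312408e-02,  7.85868731e-03, -1.85852571e-05]), 'ee_pos': array([ 6.24632067e-01, -5.14479654e-05,  2.30641407e-01]), 'tool_rot': array([-2.22091191e+00, -2.22084584e+00,  1.46655847e-03]), 'force': array([ 0.66603947,  0.60744292, -0.08993699]), 'ft_torque': array([ 0.02162324, -0.00437421, -0.00785958]), 'grip_force': 0.0, 'width': 1.002166657224488}
```

View pics/scene0.png

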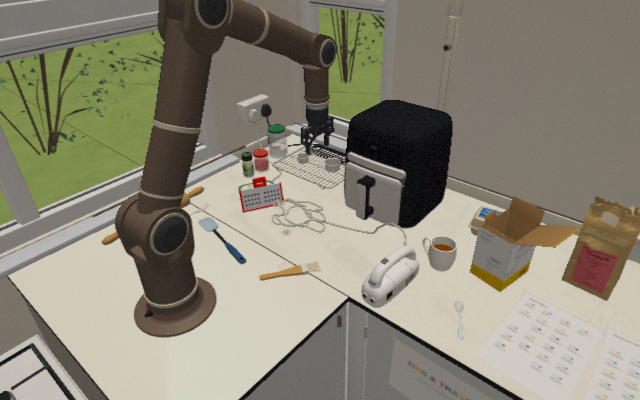

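View pics/side0.png

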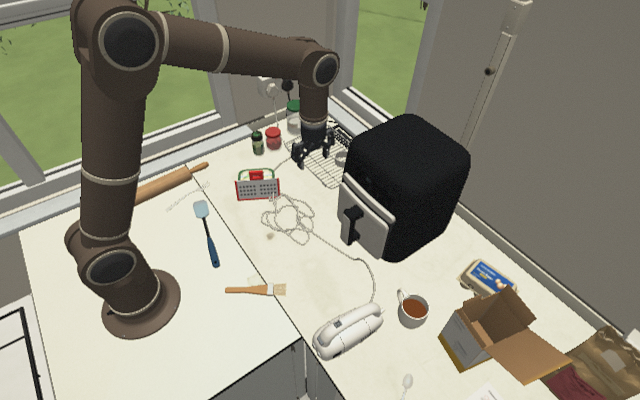

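View pics/wrist0.png

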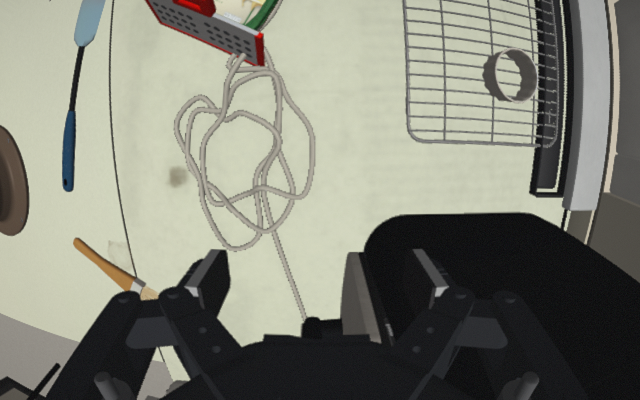

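The pictures show the air fryer with its handle (scene ~368,180; side ~352,210). The divider's red grip is at scene ~260,183 and side ~257,175, with the jars behind it. The mug is to the right of the fryer. I'll triangulate these coarsely first.

```bash
cat > h.py <<'E'
from cell import arm
import cv2,numpy as np
def ray(c,px):
    R,t=np.array(c["R"]),np.array(c["t"]); f=200/np.tan(np.radians(c["fovy"]/2))
    u=np.array([px[0]-c["cx"],px[1]-c["cy"]])
    if c.get("fish"):
        r=np.hypot(*u); th=r/f; d=np.r_[u/max(r,1e-9)*np.sin(th),np.cos(th)]
    else: d=np.r_[u/f,1]
    d=R.T@d; return -R.T@t,d/np.linalg.norm(d)
def tri(rs):
    A=sum(np.eye(3)-np.outer(d,d) for o,d in rs); b=sum((np.eye(3)-np.outer(d,d))@o for o,d in rs)
    X=np.linalg.solve(A,b); return X,[np.linalg.norm(np.cross(X-o,d))*1e3 for o,d in rs]
def plane(r,z): o,d=r; return o+d*(z-o[2])/d[2]
def shot(n,name):
    c=arm.get_calibration(n); c=dict(c); c["fish"]=n=="wrist"
    im=arm.read_camera(n)[:,:,::-1].copy(); cv2.imwrite(f"pics/{name}.png",im)
    import pickle; pickle.dump(c,open(f"pics/{name}.pkl","wb")); return c,im
def cal(name):
    import pickle; return pickle.load(open(f"pics/{name}.pkl","rb"))
E
python3 - <<'E'
from h import *
import pickle
for n in ["scene","side","wrist"]:
    c=dict(arm.get_calibration(n)); c["fish"]=n=="wrist"; pickle.dump(c,open(f"pics/{n}0.pkl","wb"))
a,b=cal("scene0"),cal("side0")
for nm,p,q in [("handle",(368,180),(352,210)),("grip",(260,183),(257,175)),("mug",(442,240),(414,300))]:
    X,e=tri([ray(a,p),ray(b,q)]); print(nm,X.round(3),np.round(e,1))
w=cal("wrist0");print("cam",ray(w,(0,0))[0])
A=cv2.imread("pics/scene0.png");B=cv2.imread("pics/side0.png")
z=lambda I,x,y:cv2.resize(I[y:y+75,x:x+100],(400,300),interpolation=cv2.INTER_CUBIC)
cv2.imwrite("pics/crop0.png",np.vstack([np.hstack([z(A,330,145),z(A,225,150)]),np.hstack([z(B,315,170),z(B,220,140)])]))
E
```

```text
handle [ 0.63  -0.204  0.203] [6.1 6.1]
grip [0.511 0.189 0.095] [0.5 0.5]
mug [ 0.633 -0.485  0.092] [2.2 2.2]
cam [0.62426205 0.07223178 0.37338247]
```

View pics/crop0.png

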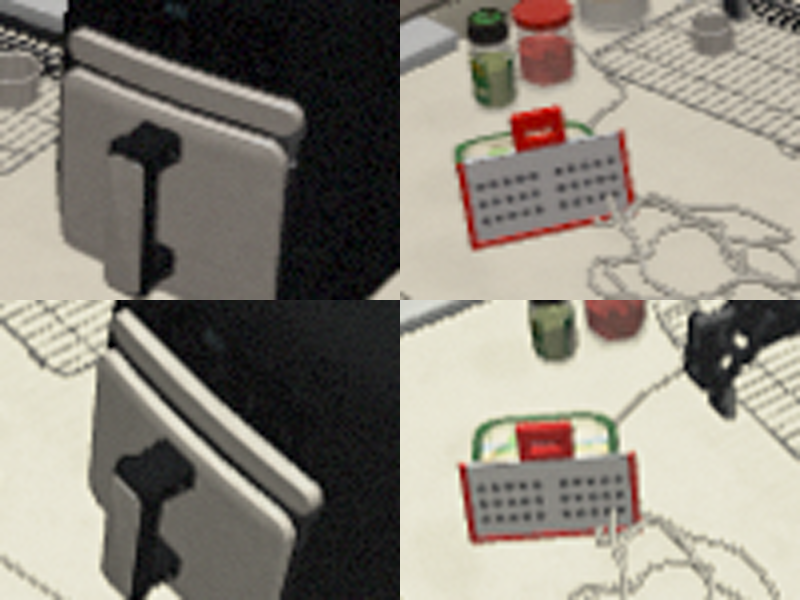

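The crop shows the plate's top edge in both views: scene (347,162) to (401,182), side (342,183) to (388,225). The black top of the handle is near scene (367,180) and side (354,210). The divider is unobstructed, with its red grip in front of the tub's lid.

Run:
```python
from h import *
a,b=cal("scene0"),cal("side0")
S=lambda x,y,ox,oy:(ox+x/4,oy+y/4)
prs={"pTL":((68,70),(108,52)),"pTR":((285,150),(294,222)),"hFL":((112,152),(117,168)),"hFR":((145,160),(138,188)),"hB":((182,138),(195,160))}
for k,(p,q) in prs.items():
    r1=ray(a,S(*p,330,145));r2=ray(b,S(*q,315,170)); X,e=tri([r1,r2]); print(k,X.round(3),np.round(e,1),plane(r1,.211 if k[0]=='p' else .196).round(3),plane(r2,.211 if k[0]=='p' else .196).round(3))
prs={"gTL":((512,110),(518,122)),"gTR":((563,108),(572,122)),"dBL":((473,248),(475,242)),"dBR":((634,205),(638,230)),"dTL":((458,165),(460,165)),"dTR":((625,133),(633,155))}
for k,(p,q) in prs.items():
    r1=ray(a,S(p[0]-400,p[1],225,150));r2=ray(b,S(q[0]-400,q[1],220,140)); X,e=tri([r1,r2]); print(k,X.round(3),np.round(e,1))
```

```text
pTL [ 0.665 -0.1    0.214] [1.3 1.3] [ 0.668 -0.095  0.211] [ 0.666 -0.099  0.211]
pTR [ 0.676 -0.305  0.207] [1.3 1.3] [ 0.671 -0.31   0.211] [ 0.673 -0.306  0.211]
hFL [ 0.613 -0.183  0.189] [0.7 0.7] [ 0.603 -0.191  0.196] [ 0.609 -0.186  0.196]
hFR [ 0.611 -0.213  0.195] [3.6 3.6] [ 0.61  -0.219  0.196] [ 0.61  -0.21   0.196]
hB [ 0.666 -0.213  0.189] [2.9 2.9] [ 0.657 -0.222  0.196] [ 0.661 -0.213  0.196]
gTL [0.488 0.195 0.127] [0.5 0.5]
gTR [0.532 0.177 0.116] [0.6 0.6]
dBL [0.426 0.196 0.006] [1.8 1.8]
dBR [0.549 0.107 0.027] [1.9 1.9]
dTL [0.435 0.216 0.086] [0.3 0.3]
dTR [0.568 0.136 0.088] [0.8 0.8]
```

{"fn": "send_rows", "kwargs": {"rows": [0,-0.075,-0.05,-0.1,1,-0.03,-0.075,-0.1,-0.2,1,-0.08,-0.075,-0.1,-0.3,1,-0.13,-0.075,-0.1,-0.4,1,-0.18,-0.075,-0.1,-0.5,1,-0.2,-0.075,-0.1,-0.6,1,-0.2,-0.075,-0.1,-0.7,1,-0.2,-0.075,-0.1,-0.8,1,-0.2,-0.075,-0.1,-0.9,1,-0.2,-0.075,-0.1,-1,1,-0.2,-0.075,-0.1,-1,1,-0.2,-0.075,-0.1,-1,1]}}

```text
time: 1.65
ee_pos: [0.5499, -0.2001, 0.3311]
tool_rot: [-0.006, -3.141, -0.0]
force: [-0.2, 0.5, -0.2]
width: 0.997
grip_force: 0.0
```

Run:
```python
from h import *
c,im=shot("wrist","w1"); s=arm.get_state(); print(s["ee_pos"],s["tool_rot"],s["time"])
```

```text
[ 0.54994007 -0.20000122  0.33115237] [-4.36830189e-03 -3.14134776e+00 -1.22096217e-04] 1.7
```

View pics/w1.png

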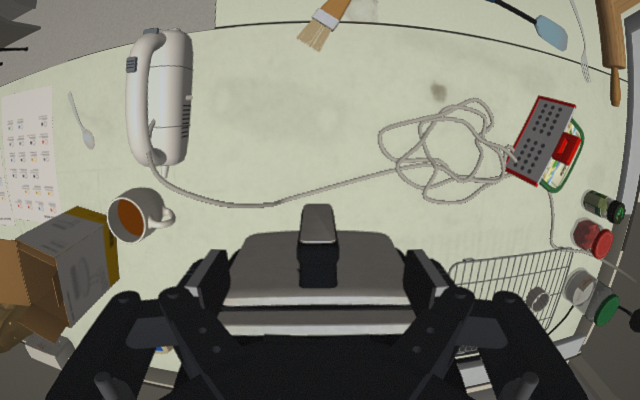

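The wrist view shows the handle's black top at about cols 300-338, rows 242-287. The plate's top edge is near row 300, the divider with its grip is at (568,148), the mug is at (135,215) and the jars are at (600,207) and (593,238). I'll pull the edges out numerically.

Run:
```python
from h import *
im=cv2.imread("pics/w1.png"); c=cal("w1"); g=cv2.cvtColor(im,cv2.COLOR_BGR2GRAY)
for x in (240,270,290,350,370,400): print(x,[(y,int(g[y,x])) for y in range(286,340,2)])
for y in (225,238,250,262,275,284): print(y,"row",[(x,int(g[y,x])) for x in range(292,348,3)])
hsv=cv2.cvtColor(im,cv2.COLOR_BGR2HSV); m=((hsv[...,0]<8)|(hsv[...,0]>172))&(hsv[...,1]>150)&(hsv[...,2]>60)
n,l,st,ce=cv2.connectedComponentsWithStats(m.astype('uint8'))
for i in range(1,n):
    if st[i,4]>40: print("red",st[i],ce[i].round(1))
```

```text
240 [(286, 76), (288, 76), (290, 83), (292, 93), (294, 100), (296, 105), (298, 156), (300, 177), (302, 172), (304, 178), (306, 61), (308, 32), (310, 39), (312, 77), (314, 78), (316, 75), (318, 78), (320, 76), (322, 76), (324, 95), (326, 157), (328, 174), (330, 174), (332, 176), (334, 156), (336, 24), (338, 15)]
270 [(286, 77), (288, 80), (290, 86), (292, 94), (294, 102), (296, 121), (298, 183), (300, 185), (302, 181), (304, 175), (306, 36), (308, 25), (310, 41), (312, 78), (314, 77), (316, 76), (318, 77), (320, 77), (322, 76), (324, 94), (326, 161), (328, 176), (330, 174), (332, 177), (334, 101), (336, 20), (338, 25)]
290 [(286, 78), (288, 83), (290, 90), (292, 96), (294, 101), (296, 125), (298, 181), (300, 184), (302, 181), (304, 150), (306, 16), (308, 21), (310, 44), (312, 78), (314, 77), (316, 77), (318, 78), (320, 78), (322, 77), (324, 95), (326, 157), (328, 175), (330, 173), (332, 176), (334, 169), (336, 24), (338, 24)]
350 [(286, 77), (288, 85), (290, 93), (292, 101), (294, 107), (296, 146), (298, 183), (300, 183), (302, 175), (304, 107), (306, 15), (308, 25), (310, 54), (312, 
[... 1553 characters left out ...]
 31), (322, 27), (325, 25), (328, 26), (331, 28), (334, 27), (337, 63), (340, 77), (343, 78), (346, 77)]
275 row [(292, 79), (295, 79), (298, 68), (301, 23), (304, 25), (307, 27), (310, 26), (313, 27), (316, 27), (319, 24), (322, 26), (325, 26), (328, 28), (331, 26), (334, 24), (337, 74), (340, 78), (343, 78), (346, 79)]
284 row [(292, 77), (295, 76), (298, 66), (301, 21), (304, 23), (307, 26), (310, 23), (313, 27), (316, 27), (319, 28), (322, 28), (325, 28), (328, 29), (331, 24), (334, 27), (337, 50), (340, 78), (343, 79), (346, 79)]
red [514  96  62  53 198] [539.3 113.7]
red [552 133  29  32 556] [566.1 148.1]
red [506 168  32  19 119] [521.8 176.6]
red [585 230  28  29 462] [601.  242.9]
```

Run:
```python
from h import *
c=cal("w1"); a,b=cal("scene0"),cal("side0"); print(ray(c,(0,0))[0])
for nm,p,z in [("plateback L",(245,305.5),.211),("plateback R",(395,304.3),.211),("pf L",(270,296.5),.211),("pf R",(370,295.5),.211),("housing L",(240,324.5),.2),
 ("housing back L",(240,334.8),.25),("housing back R",(400,333),.25),("hL",(297,250),.196),("hR",(338.5,250),.196),("hfront",(318,242),.196),("neckL",(299,270),.196),("neckR",(336.5,270),.196)]:
    print(nm,plane(ray(c,p),z).round(4))
# grip: triangulate wrist + scene + side by red blob centroid in scene/side
def grip(n,x,y,w,h):
    im=cv2.imread(f"pics/{n}.png")[y:y+h,x:x+w]; hs=cv2.cvtColor(im,cv2.COLOR_BGR2HSV)
    m=((hs[...,0]<8)|(hs[...,0]>172))&(hs[...,1]>130)&(hs[...,2]>60)
    ys,xs=np.nonzero(m); return xs.mean()+x,ys.mean()+y,len(xs)
p=grip("scene0",250,175,20,13); q=grip("side0",246,169,20,12); print(p,q)
X,e=tri([ray(a,p[:2]),ray(b,q[:2]),ray(c,(566.1,148.1))]); print("grip",X,np.round(e,1))
X,e=tri([ray(a,p[:2]),ray(b,q[:2])]); print("grip2",X,np.round(e,1))
# plate top edge, handle heights wrist+scene
S=lambda x,y,ox,oy:(ox+x/4,oy+y/4)
for nm,w,ps,q in [("hB scene",(338.5,255),(182,138),(195,160))]:
    X,e=tri([ray(c,w),ray(a,S(*ps,330,145))]); print(nm,X.round(3),e)
```

```text
[ 0.47757773 -0.19940141  0.47389576]
plateback L [ 0.6706 -0.2748  0.211 ]
plateback R [ 0.6703 -0.117   0.211 ]
pf L [ 0.6577 -0.2471  0.211 ]
pf R [ 0.6573 -0.145   0.211 ]
housing L [ 0.7067 -0.2873  0.2   ]
housing back L [ 0.6781 -0.2731  0.25  ]
housing back R [ 0.6773 -0.1196  0.25  ]
hL [ 0.6114 -0.2188  0.196 ]
hR [ 0.6116 -0.1776  0.196 ]
hfront [ 0.6027 -0.1979  0.196 ]
neckL [ 0.6343 -0.2174  0.196 ]
neckR [ 0.6345 -0.1791  0.196 ]
(np.float64(258.9217391304348), np.float64(181.7391304347826), 115) (np.float64(255.66379310344828), np.float64(174.81034482758622), 116)
grip [0.50533375 0.18575686 0.10366829] [1.  0.7 0.9]
grip2 [0.50362118 0.18371234 0.10599182] [0.4 0.4]
hB scene [ 0.647 -0.196  0.182] [np.float64(28.64673218840902), np.float64(28.646732188408972)]
```

{"fn": "send_rows", "kwargs": {"rows": [-0.02,0.002,0.04,0,1,-0.02,0.002,0.06,0,1,-0.02,0.002,0.06,0,1,-0.02,0.002,0.06,0,1]}}

```text
time: 2.2
ee_pos: [0.5704, -0.1982, 0.2724]
tool_rot: [0.001, 3.14, -0.001]
force: [-0.4, -0.8, 0.3]
width: 0.999
grip_force: 0.0
```

Run:
```python
from h import *
c,im=shot("wrist","w2"); c1=cal("w1")
for n in ("w1","w2"):
    g=cv2.cvtColor(cv2.imread(f"pics/{n}.png"),cv2.COLOR_BGR2GRAY).astype(float)
    print(n)
    for x in (308,318,328): 
        d=np.diff(g[:345,x]); print(x,[(y,int(d[y])) for y in range(180,344) if abs(d[y])>18])
    for y in range(230,330,8):
        d=np.diff(g[y]); print(y,"r",[(x,int(d[x])) for x in range(280,360) if abs(d[x])>25])
print(arm.get_state()["ee_pos"])
```

```text
w1
308 [(190, -51), (192, 23), (195, 26), (202, -43), (203, -70), (240, 57), (242, -70), (243, -43), (287, 35), (288, 19), (295, 29), (296, 37), (303, -38), (304, -85), (305, -30), (310, 22), (323, 21), (324, 32), (325, 37), (333, -23), (334, -58), (335, -65), (336, -20)]
318 [(188, -37), (193, 26), (202, -43), (203, -70), (240, 68), (242, -80), (243, -45), (287, 34), (288, 20), (295, 38), (296, 35), (303, -68), (304, -70), (309, 19), (310, 21), (323, 20), (324, 32), (325, 37), (333, -22), (334, -57), (335, -69)]
328 [(184, -51), (186, 19), (189, 28), (202, -34), (203, -56), (204, -31), (240, 69), (241, -19), (242, -89), (243, -40), (287, 34), (288, 22), (295, 34), (296, 36), (303, -67), (304, -66), (309, 25), (323, 22), (324, 34), (325, 39), (333, -24), (334, -62), (335, -61)]
230 r [(298, -34), (299, -60), (335, 67)]
238 r [(335, -28)]
246 r [(296, -29)]
254 r []
262 r [(298, -28), (336, 31)]
270 r [(336, 33)]
278 r [(336, 42)]
286 r []
294 r []
302 r []
310 r []
318 r []
326 r []
w2
308 [(185, -34), (186, -21), (191, 21), (192, 19), (200, -68), (201, -43), (246, 43), (248, -23), (
[... 209 characters left out ...]
), (249, -77), (250, -34), (304, 32), (314, 22), (315, 35), (324, -85), (325, -68), (338, -23), (339, -27)]
328 [(180, -31), (182, 21), (185, 22), (200, -54), (201, -44), (202, -20), (246, 56), (248, -34), (249, -74), (250, -33), (304, 31), (314, 23), (315, 32), (324, -95), (325, -66), (331, 21), (337, -25)]
230 r [(293, -46), (294, -72), (336, 70), (337, 50)]
238 r [(294, 27)]
246 r [(290, -27), (292, 35), (293, 37), (336, -33), (337, -50), (338, -32), (340, 34)]
254 r [(289, -33), (341, 39)]
262 r [(288, -32)]
270 r [(289, -27), (341, 29)]
278 r [(292, -32)]
286 r [(292, -39), (338, 37)]
294 r [(292, -42), (338, 27)]
302 r []
310 r []
318 r []
326 r []
[ 0.57050785 -0.19823707  0.27266857]
```

View pics/w2.png

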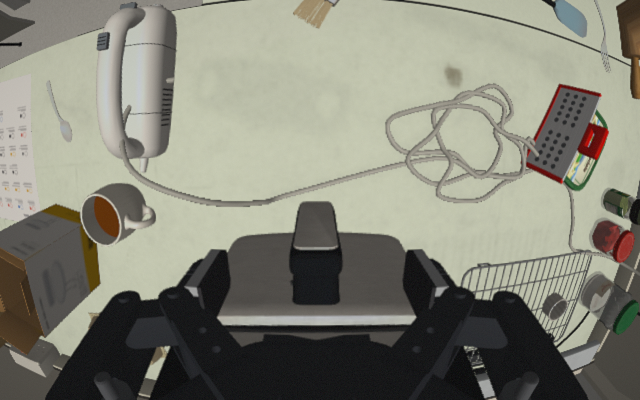

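The handle stands out clearly. Its front top edge has moved from row 243 to 249 and the plate's rear edge from 304 to 325. I'll triangulate both.

Run:
```python
from h import *
a,b=cal("w1"),cal("w2")
for nm,p,q in [("hfront",(318,243),(316,249.5)),("plate back",(318,304.4),(317,325)),("plate front",(318,296),(317,315.5)),("hL",(297,250),(289,262)),("hR",(338.5,250),(341.5,262)),("bar bottom",(318,203.2),(317,201)),
  ("grip",(566.1,148.1),(594,140))]:
    X,e=tri([ray(a,p),ray(b,q)]); print(nm,X.round(4),np.round(e,1))
im=cv2.imread("pics/w2.png");hsv=cv2.cvtColor(im,cv2.COLOR_BGR2HSV); m=((hsv[...,0]<8)|(hsv[...,0]>172))&(hsv[...,1]>150)&(hsv[...,2]>60)
n,l,st,ce=cv2.connectedComponentsWithStats(m.astype('uint8'))
for i in range(1,n):
    if st[i,4]>40: print("red",st[i],ce[i].round(1))
```

```text
hfront [ 0.6111 -0.1979  0.1799] [0. 0.]
plate back [ 0.667  -0.1977  0.2111] [0.5 0.5]
plate front [ 0.6542 -0.1977  0.2144] [0.5 0.5]
hL [ 0.5877 -0.2149  0.2458] [0.5 0.5]
hR [ 0.5853 -0.1822  0.2507] [0.4 0.4]
bar bottom [ 0.6132 -0.1968  0.0318] [0.1 0.1]
grip [0.5049 0.1752 0.1128] [0.3 0.3]
red [534  85  67  57 248] [561.  103.9]
red [578 123  31  37 656] [593.  140.7]
red [527 162  36  21 156] [544.6 172.4]
red [605 231  29  31 492] [622.  245.2]
```

Run:
```python
from h import *
a,b=cal("w1"),cal("w2")
for z in (.18,.188,.196):
  print(z,[plane(ray(c,p),z).round(4)[:2].tolist() for c,p in [(a,(318,243)),(b,(316,249.5)),(a,(318,258)),(b,(316,274)),(a,(318,287.5)),(b,(316,304.5))]])
for z in (.207,.211): print(z,[plane(ray(c,p),z).round(4)[:2].tolist() for c,p in [(a,(318,296)),(b,(316,315.5)),(a,(318,304.4)),(b,(316,325))]])
gs=[cv2.cvtColor(cv2.imread(f"pics/{n}.png"),cv2.COLOR_BGR2GRAY) for n in("w1","w2")]
for g,r in ((gs[0],range(242,290,3)),(gs[1],range(248,306,4))):
    for y in r:
        k=np.nonzero(g[y,285:350]<50)[0]; print(y,k.min()+285,k.max()+285,end="; ")
    print()
```

```text
0.18 [[0.6111, -0.1979], [0.611, -0.1979], [0.6286, -0.1979], [0.6349, -0.198], [0.666, -0.198], [0.6679, -0.198]]
0.188 [[0.6074, -0.1979], [0.6072, -0.1979], [0.6245, -0.1979], [0.6302, -0.1979], [0.6608, -0.198], [0.6621, -0.198]]
0.196 [[0.6038, -0.1979], [0.6033, -0.1979], [0.6204, -0.198], [0.6256, -0.1979], [0.6557, -0.198], [0.6563, -0.198]]
0.207 [[0.6592, -0.1981], [0.6599, -0.198], [0.67, -0.1981], [0.6705, -0.198]]
0.211 [[0.6565, -0.1981], [0.6568, -0.198], [0.6671, -0.1981], [0.6671, -0.198]]
242 297 337; 245 297 338; 248 297 338; 251 297 338; 254 297 338; 257 297 338; 260 298 337; 263 299 336; 266 300 336; 269 298 336; 272 299 336; 275 299 336; 278 299 336; 281 299 336; 284 299 336; 287 301 334; 
248 291 340; 252 290 341; 256 289 341; 260 289 341; 264 289 341; 268 290 341; 272 291 339; 276 293 338; 280 291 338; 284 292 338; 288 293 338; 292 293 338; 296 293 339; 300 292 339; 304 299 331;
```

{"fn": "send_rows", "kwargs": {"rows": [-0.0435,0,0,0,1,-0.0435,0,0.05,0,1,-0.0435,0,0.09,0,1,-0.0435,0,0.109,0,1,-0.0435,0,0.109,0,0.3,-0.0435,0,0.109,0,0.3,-0.0435,0,0.109,0,0.3,-0.0435,0,0.109,0,0.3,-0.0435,0,0.109,0,0.3], "grip_force": 50}}

```text
time: 3.38
ee_pos: [0.6149, -0.1986, 0.1648]
tool_rot: [0.001, 3.137, -0.002]
force: [-0.3, -0.9, 6.9]
width: 0.495
grip_force: 52.7
```

{"fn": "send_rows", "kwargs": {"rows": [0.01,0,0,0,0.3,0.03,0,0,0,0.3,0.05,0,0,0,0.3,0.07,0,0,0,0.3,0.09,0,0,0,0.3,0.11,0,0,0,0.3,0.13,0,0,0,0.3,0.14,0,0,0,0.3,0.15,0,0,0,0.3,0.155,0,0,0,0.3,0.16,0,0,0,0.3]}}

```text
time: 4.75
ee_pos: [0.4553, -0.1994, 0.1647]
tool_rot: [0.001, 3.136, -0.004]
force: [1.9, -3.8, 8.2]
width: 0.49
grip_force: 53.6
```

{"fn": "send_rows", "kwargs": {"rows": [0.006,0,0,0,0.3,0.012,0,0,0,0.3,0.018,0,0,0,0.3,0.022,0,0,0,0.3,0.026,0,0,0,0.3,0.03,0,0,0,0.3]}}

```text
time: 5.5
ee_pos: [0.4276, -0.1995, 0.1648]
tool_rot: [0.001, 3.131, -0.005]
force: [19.5, -5.5, -7.6]
width: 0.487
grip_force: 52.3
```

{"fn": "send_rows", "kwargs": {"rows": [-0.001,0,0,0,1,-0.001,0,0,0,1,-0.001,0,0,0,1,-0.001,0,-0.05,0,1,-0.001,0,-0.1,0,1,-0.001,0,-0.15,0,1,-0.075,0,-0.195,0,1,-0.075,0,-0.195,0,1,-0.075,0,-0.195,0,1]}}

```text
time: 6.62
ee_pos: [0.4996, -0.1976, 0.3574]
tool_rot: [-0.002, 3.141, 0.0]
force: [-1.1, -0.5, -0.8]
width: 0.997
grip_force: 0.0
```

Run:
```python
from h import *
c,im=shot("wrist","w3"); s=arm.get_state(); print(s["ee_pos"],s["tool_rot"],s["time"])
```

```text
[ 0.49825962 -0.19781861  0.35661032] [ 9.31820792e-04 -3.14031784e+00 -6.10573467e-04] 6.675
```

View pics/w3.png

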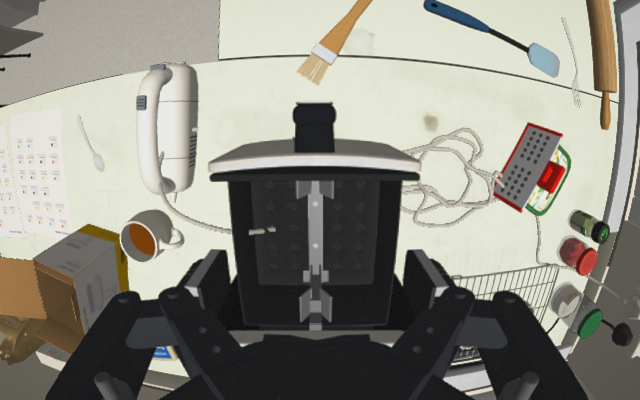

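The drawer is fully open and the slot shows as a grey strip along cols 309-321, rows 180-325. The front guide is at rows 180-198 and the rear guide at rows 290-328. The divider is still in place at (530,165), with its grip at (552,177). Next I'll measure the guides.

Run:
```python
from h import *
im=cv2.imread("pics/w3.png"); c=cal("w3"); g=cv2.cvtColor(im,cv2.COLOR_BGR2GRAY).astype(int)
for y in (184,190,196,215,240,260,276,284,292,298,304,310,318): print(y,"row",[int(v) for v in g[y,290:342:1]])
hsv=cv2.cvtColor(im,cv2.COLOR_BGR2HSV); m=((hsv[...,0]<8)|(hsv[...,0]>172))&(hsv[...,1]>150)&(hsv[...,2]>60)
n,l,st,ce=cv2.connectedComponentsWithStats(m.astype('uint8'))
for i in range(1,n):
    if st[i,4]>40: print("red",st[i],ce[i].round(1))
X,e=tri([ray(cal("w1"),(566.1,148.1)),ray(cal("w2"),(593,140.7)),ray(c,(552.5,177))]);print(X,e)
```

```text
184 row [48, 47, 49, 49, 49, 66, 100, 132, 111, 95, 94, 94, 95, 93, 92, 94, 94, 94, 94, 91, 87, 114, 154, 155, 155, 155, 155, 158, 155, 114, 91, 86, 87, 88, 88, 89, 89, 90, 88, 89, 89, 103, 118, 114, 56, 46, 48, 47, 48, 46, 49, 47]
190 row [40, 43, 41, 41, 43, 60, 96, 131, 111, 95, 94, 94, 93, 94, 93, 94, 92, 94, 93, 94, 111, 134, 153, 154, 155, 155, 154, 156, 153, 113, 92, 87, 88, 89, 88, 89, 89, 89, 88, 88, 89, 104, 119, 111, 51, 38, 41, 42, 39, 41, 38, 39]
196 row [43, 44, 42, 44, 43, 51, 82, 131, 109, 93, 93, 93, 81, 70, 63, 51, 43, 70, 147, 155, 151, 151, 152, 152, 154, 153, 153, 153, 154, 154, 156, 159, 143, 60, 44, 56, 64, 76, 85, 89, 89, 108, 120, 108, 49, 35, 40, 40, 41, 43, 39, 41]
215 row [40, 39, 41, 42, 42, 41, 42, 40, 42, 41, 42, 41, 43, 42, 42, 40, 40, 68, 142, 150, 148, 148, 147, 149, 150, 149, 149, 150, 150, 151, 151, 154, 137, 58, 35, 40, 39, 39, 41, 42, 42, 43, 41, 40, 43, 46, 42, 41, 42, 37, 40, 37]
240 row [41, 38, 42, 41, 41, 39, 42, 40, 42, 39, 39, 41, 41, 42, 41, 44, 41, 49, 96, 129, 143, 144, 143, 144, 143, 144, 144, 145, 144, 144, 146, 152, 137, 56, 40, 41, 
[... 1461 characters left out ...]
 57, 117, 108, 92, 93, 94, 93, 91, 93, 94, 104, 119, 128, 130, 130, 129, 129, 128, 129, 129, 129, 131, 100, 78, 87, 88, 87, 87, 87, 89, 104, 112, 84, 36, 25, 27, 28, 26, 27, 26, 28, 26, 26]
318 row [25, 25, 27, 23, 29, 28, 26, 26, 23, 40, 99, 105, 94, 92, 86, 65, 42, 30, 27, 42, 54, 58, 55, 57, 56, 55, 55, 58, 56, 56, 55, 46, 32, 27, 32, 50, 81, 88, 88, 111, 114, 77, 32, 25, 26, 28, 26, 28, 29, 29, 29, 31]
red [502 123  61  51 180] [528.2 140.4]
red [537 161  28  32 511] [550.8 176.5]
red [494 193  28  19  96] [507.9 202.1]
red [570 249  28  26 424] [585.4 260.6]
[0.50690226 0.19759126 0.09298638] [np.float64(1.2003780660967587), np.float64(0.6065097902134426), np.float64(1.669158659176701)]
```

Run:
```python
from h import *
c=cal("w3"); im=cv2.imread("pics/w3.png");g=cv2.cvtColor(im,cv2.COLOR_BGR2GRAY).astype(int)
for nm,x1,x2,y in [("front mouth",295.6,333.7,187),("rear mouth",299.3,331.8,308)]:
    print(nm,plane(ray(c,(x1,y)),.154).round(4),plane(ray(c,(x2,y)),.154).round(4))
print("slot bottom f",plane(ray(c,(307.3,215)),.062).round(4),plane(ray(c,(322.8,215)),.062).round(4))
print([ (y,int(g[y,300])) for y in range(172,204)]);print([ (y,int(g[y,304])) for y in range(286,330)])
print([ (y,int(g[y,315])) for y in range(170,184)])
for nm,p,z in [("front guide far/near",(300,180),.154),("",(300,196),.154),("rear",(302,296),.154),("",(302,325),.154)]: print(nm,plane(ray(c,p),z).round(4))
```

```text
front mouth [ 0.5142 -0.2206  0.154 ] [ 0.5142 -0.1767  0.154 ]
rear mouth [ 0.6835 -0.2198  0.154 ] [ 0.6835 -0.1755  0.154 ]
slot bottom f [ 0.5806 -0.2101  0.062 ] [ 0.5806 -0.1869  0.062 ]
[(172, 24), (173, 29), (174, 40), (175, 43), (176, 41), (177, 44), (178, 44), (179, 41), (180, 56), (181, 81), (182, 94), (183, 94), (184, 94), (185, 93), (186, 94), (187, 93), (188, 93), (189, 94), (190, 94), (191, 94), (192, 94), (193, 94), (194, 94), (195, 96), (196, 93), (197, 78), (198, 54), (199, 41), (200, 41), (201, 40), (202, 39), (203, 40)]
[(286, 24), (287, 27), (288, 28), (289, 26), (290, 23), (291, 34), (292, 48), (293, 70), (294, 86), (295, 93), (296, 93), (297, 93), (298, 92), (299, 94), (300, 92), (301, 93), (302, 93), (303, 94), (304, 92), (305, 92), (306, 94), (307, 93), (308, 94), (309, 94), (310, 94), (311, 91), (312, 91), (313, 94), (314, 93), (315, 94), (316, 94), (317, 93), (318, 86), (319, 63), (320, 34), (321, 28), (322, 27), (323, 29), (324, 27), (325, 36), (326, 39), (327, 35), (328, 29), (329, 34)]
[(170, 26), (171, 24), (172, 26), (173, 28), (174, 39), (175, 44), (176, 43), (177, 41), (178, 43), (179, 44), (180, 82), (181, 134), (182, 155), (183, 156)]
front guide far/near [ 0.5059 -0.2155  0.154 ]
 [ 0.525  -0.2157  0.154 ]
rear [ 0.6632 -0.2157  0.154 ]
 [ 0.7141 -0.2168  0.154 ]
```

{"fn": "send_rows", "kwargs": {"rows": [0,0.05,0,0.1,1,0,0.11,0,0.2,1,0,0.17,0,0.3,1,0,0.23,0,0.4,1,0,0.29,0.02,0.4,1,0.02,0.35,0.04,0.4,1,0.03,0.4,0.05,0.4,1,0.05,0.43,0.07,0.4,1,0.05,0.43,0.07,0.4,1,0.05,0.43,0.07,0.4,1,0.05,0.43,0.07,0.4,1]}}

```text
time: 8.05
ee_pos: [0.4491, 0.2305, 0.2875]
tool_rot: [0.974, 2.986, -0.0]
force: [0.4, -0.4, 0.9]
width: 1.004
grip_force: 0.0
```

Run:
```python
from h import *
c,im=shot("wrist","w4"); s=arm.get_state(); print(s["ee_pos"],s["tool_rot"],s["time"])
```

```text
[0.44917112 0.23068331 0.28759697] [ 9.74120589e-01  2.98596378e+00 -2.02287612e-05] 8.1
```

View pics/w4.png

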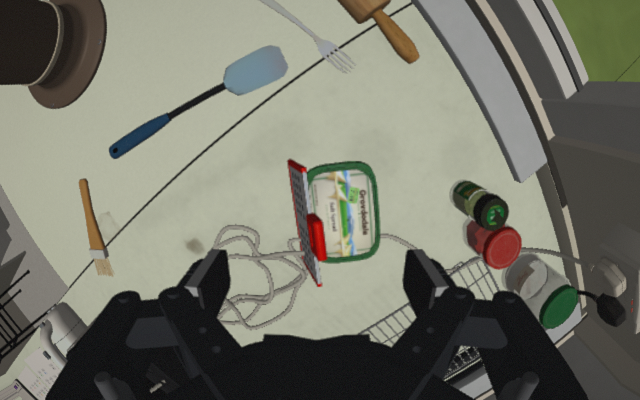

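The view from above shows the divider running (290,161) to (321,287), with the grip at cols 310-326, rows 213-262. The tub is to its right and both jars are well clear. Next I'll project the grip and divider points.

Run:
```python
from h import *
c=cal("w4"); im=cv2.imread("pics/w4.png")
hsv=cv2.cvtColor(im,cv2.COLOR_BGR2HSV); m=((hsv[...,0]<8)|(hsv[...,0]>172))&(hsv[...,1]>150)&(hsv[...,2]>60)
m[:,400:]=0
n,l,st,ce=cv2.connectedComponentsWithStats(m.astype('uint8'))
for i in range(1,n):
    if st[i,4]>10: print("red",st[i],ce[i].round(1))
for y in range(158,290,5):
    k=np.nonzero(m[y,270:340])[0]+270; print(y,[(int(s[0]),int(s[-1])) for s in np.split(k,np.nonzero(np.diff(k)>1)[0]+1) if len(s)],end=" ")
print()
i=max((i for i in range(1,n) if 200<ce[i][1]<270),key=lambda i:st[i,4]); gc=ce[i]
X,e=tri([ray(cal("w1"),(566.1,148.1)),ray(cal("w2"),(593,140.7)),ray(cal("w3"),(550.8,176.5)),ray(c,gc)]);print("grip",X.round(4),np.round(e,1))
X,e=tri([ray(cal("w1"),(566.1,148.1)),ray(c,gc)]);print("grip w1,w4",X.round(4),np.round(e,1))
```

```text
red [288 160  18  13 101] [296.4 166. ]
red [307 214  20  47 614] [316.3 236.6]
158 [] 163 [(288, 296)] 168 [(289, 289), (295, 305)] 173 [] 178 [] 183 [(291, 291)] 188 [] 193 [] 198 [] 203 [] 208 [] 213 [] 218 [(296, 296), (307, 318)] 223 [(307, 321)] 228 [(308, 322)] 233 [(309, 323)] 238 [(310, 323)] 243 [(310, 324)] 248 [(301, 301), (311, 325)] 253 [(314, 325)] 258 [(302, 302), (318, 326)] 263 [] 268 [] 273 [] 278 [] 283 [] 288 [] 
grip [0.506  0.1894 0.0991] [0.2 0.2 0.1 0.3]
grip w1,w4 [0.506  0.1894 0.0991] [0.3 0.3]
```

Run:
```python
from h import *
c=cal("w4")
def yaw(ps,z):
    P=np.array([plane(ray(c,p),z)[:2] for p in ps]); v=cv2.fitLine(P.astype('float32'),cv2.DIST_L2,0,.01,.01).ravel(); print(z,P.round(4).tolist(),np.degrees(np.arctan2(v[1],v[0])))
yaw([(288,163),(291,183),(296,218),(301,248),(302,258)],0.003)
yaw([(307,220),(308,228),(309,233),(310,240),(311,248)],.11)
yaw([(321,223),(322,228),(323,236),(324,243),(325,250),(326,258)],.105)
yaw([(308,170),(328,260)],.053)
R=cv2.Rodrigues(arm.get_state()["tool_rot"])[0]; print(R.round(3))
```

```text
0.003 [[0.4259, 0.1986], [0.4514, 0.1846], [0.4976, 0.1584], [0.5407, 0.1349], [0.5553, 0.1258]] -29.27641
0.11 [[0.4798, 0.1956], [0.4881, 0.1908], [0.4935, 0.1881], [0.5011, 0.1839], [0.5098, 0.1788]] -28.976517
0.105 [[0.4933, 0.2049], [0.4989, 0.2023], [0.5076, 0.1974], [0.5154, 0.1932], [0.5234, 0.1889], [0.5326, 0.1838]] -28.391876
0.053 [[0.4436, 0.222], [0.5595, 0.1699]] -24.241365
[[-0.808  0.59   0.001]
 [ 0.59   0.808 -0.   ]
 [-0.001  0.    -1.   ]]
```

{"fn": "send_rows", "kwargs": {"rows": [-0.04,0,0.03,-0.079,1,-0.07,0,0.06,-0.079,1,-0.07,0,0.11,-0.079,1,-0.07,0,0.15,-0.079,1,-0.07,0,0.18,-0.079,1,-0.07,0,0.202,-0.079,1,-0.07,0,0.202,-0.079,1,-0.07,0,0.202,-0.079,0,-0.07,0,0.202,-0.079,0,-0.07,0,0.202,-0.079,0,-0.07,0,0.202,-0.079,0,-0.07,0,0.202,-0.079,0], "grip_force": 20}}

```text
time: 9.6
ee_pos: [0.5052, 0.1903, 0.0859]
tool_rot: [0.784, 3.042, -0.001]
force: [-2.4, -2.2, 6.3]
width: 0.232
grip_force: 18.7
```

{"fn": "send_rows", "kwargs": {"rows": [0,0,-0.005,0,0,0,0,-0.01,0,0,0,0,-0.016,0,0,0,0,-0.022,0,0,0,0,-0.022,0,0,0,0,-0.022,0,0,0,0,-0.022,0,0]}}

```text
time: 10.48
ee_pos: [0.505, 0.1908, 0.1071]
tool_rot: [-0.784, -3.042, 0.0]
force: [-0.6, -0.2, -2.9]
width: 0.135
grip_force: 21.6
```

{"fn": "send_rows", "kwargs": {"rows": [0,0,-0.01,0,0,0,0,-0.02,0,0,0,0,-0.03,0,0,0,0,-0.03,0,0], "grip_force": 70}}

```text
time: 10.98
ee_pos: [0.5058, 0.1912, 0.1386]
tool_rot: [0.783, 3.04, 0.002]
force: [0.5, 0.5, -2.3]
width: 0.126
grip_force: 73.3
```

Run:
```python
from h import *
a,b,c1,c3=cal("scene0"),cal("side0"),cal("w1"),cal("w3")
S=lambda x,y,ox,oy:(ox+x/4,oy+y/4)
for p,q in [((75,32),(118,12)),((300,105),(320,195)),((302,130),(312,208))]:
    X,e=tri([ray(a,S(*p,330,145)),ray(b,S(*q,315,170))]);print(X.round(3),np.round(e,1))
g=cv2.cvtColor(cv2.imread("pics/w3.png"),cv2.COLOR_BGR2GRAY).astype(int)
for x in (260,290,340,380): print(x,[(y,int(g[y,x])) for y in range(320,352,1)])
for r in (310,324,334.3): print(r,[plane(ray(c1,(318,r)),z).round(3)[0] for z in (.21,.22,.23,.24,.25)])
for r in (325,328,332,340,345): print("w3",r,[plane(ray(c3,(318,r)),z).round(3)[0] for z in (.21,.22,.23,.24,.25)])
```

```text
[ 0.678 -0.094  0.244] [0.6 0.6]
[ 0.678 -0.317  0.251] [1.2 1.2]
[ 0.683 -0.314  0.226] [2.5 2.5]
260 [(320, 30), (321, 28), (322, 32), (323, 29), (324, 35), (325, 41), (326, 31), (327, 34), (328, 32), (329, 34), (330, 59), (331, 92), (332, 96), (333, 95), (334, 95), (335, 95), (336, 95), (337, 96), (338, 95), (339, 95), (340, 88), (341, 60), (342, 29), (343, 26), (344, 23), (345, 24), (346, 29), (347, 27), (348, 28), (349, 29), (350, 28), (351, 27)]
290 [(320, 27), (321, 30), (322, 29), (323, 28), (324, 30), (325, 38), (326, 38), (327, 31), (328, 32), (329, 30), (330, 57), (331, 93), (332, 96), (333, 95), (334, 89), (335, 47), (336, 28), (337, 26), (338, 31), (339, 30), (340, 32), (341, 32), (342, 30), (343, 28), (344, 26), (345, 30), (346, 26), (347, 28), (348, 28), (349, 34), (350, 31), (351, 29)]
340 [(320, 29), (321, 27), (322, 28), (323, 30), (324, 29), (325, 39), (326, 39), (327, 31), (328, 29), (329, 33), (330, 59), (331, 92), (332, 95), (333, 94), (334, 93), (335, 65), (336, 36), (337, 27), (338, 28), (339, 30), (340, 30), (341, 27), (342, 27), (343, 28), (344, 29), (345, 3
[... 540 characters left out ...]
64(0.694), np.float64(0.686), np.float64(0.678), np.float64(0.67), np.float64(0.662)]
334.3 [np.float64(0.71), np.float64(0.701), np.float64(0.692), np.float64(0.683), np.float64(0.674)]
w3 325 [np.float64(0.668), np.float64(0.659), np.float64(0.651), np.float64(0.643), np.float64(0.634)]
w3 328 [np.float64(0.672), np.float64(0.664), np.float64(0.655), np.float64(0.647), np.float64(0.639)]
w3 332 [np.float64(0.679), np.float64(0.67), np.float64(0.662), np.float64(0.653), np.float64(0.644)]
w3 340 [np.float64(0.692), np.float64(0.683), np.float64(0.674), np.float64(0.665), np.float64(0.656)]
w3 345 [np.float64(0.701), np.float64(0.692), np.float64(0.682), np.float64(0.673), np.float64(0.663)]
```

{"fn": "send_rows", "kwargs": {"rows": [0,0,-0.05,0,0,0,0,-0.1,0,0,-0.02,-0.026,-0.14,-0.02,0,-0.05,-0.067,-0.161,-0.06,0,-0.085,-0.114,-0.161,-0.12,0,-0.12,-0.16,-0.161,-0.18,0,-0.155,-0.207,-0.161,-0.24,0,-0.19,-0.254,-0.161,-0.29,0,-0.22,-0.294,-0.161,-0.324,0,-0.235,-0.3145,-0.161,-0.324,0,-0.235,-0.3145,-0.161,-0.324,0,-0.235,-0.3145,-0.161,-0.324,0]}}

```text
time: 12.48
ee_pos: [0.5588, -0.1972, 0.298]
tool_rot: [0.008, -3.141, -0.001]
force: [-0.4, -0.3, -2.0]
width: 0.115
grip_force: 97.4
```

Run:
```python
from h import *
cs=[];I=[]
for n in ("wrist","scene","side"): c,im=shot(n,n+"5"); I.append(im)
s=arm.get_state(); print(s["ee_pos"],s["tool_rot"],s["time"],s["width"],s["force"])
z=lambda I,x,y:cv2.resize(I[y:y+75,x:x+100],(400,300),interpolation=cv2.INTER_CUBIC)
f=[]
for n,im in zip(("wrist","scene","side"),I):
    hs=cv2.cvtColor(im,cv2.COLOR_BGR2HSV);m=((hs[...,0]<8)|(hs[...,0]>172))&(hs[...,1]>140)&(hs[...,2]>60)
    nn,l,st,ce=cv2.connectedComponentsWithStats(m.astype('uint8')); print(n,[(st[i].tolist()) for i in range(1,nn) if st[i,4]>15])
w=I[0][0:400,170:470]
cv2.imwrite("pics/c5.png",np.hstack([cv2.resize(w,(400,533)),np.vstack([cv2.resize(I[1][70:220,270:470],(400,267)),cv2.resize(I[2][70:220,270:470],(400,266))])]))
```

```text
[ 0.55903055 -0.19678149  0.29838412] [-1.01371535e-02  3.14144839e+00  5.02734788e-04] 12.625 0.11733802277082168 [ 0.56076656  0.2614768  -2.03694299]
wrist [[307, 58, 17, 35, 491], [302, 194, 30, 119, 2988], [592, 228, 31, 36, 635], [310, 314, 11, 7, 33]]
scene [[253, 149, 15, 9, 99], [345, 152, 11, 13, 81], [330, 165, 35, 29, 156], [589, 250, 21, 19, 75]]
side [[266, 127, 14, 12, 130], [325, 192, 9, 13, 79], [308, 195, 46, 36, 90], [303, 209, 9, 24, 68]]
```

View pics/c5.png

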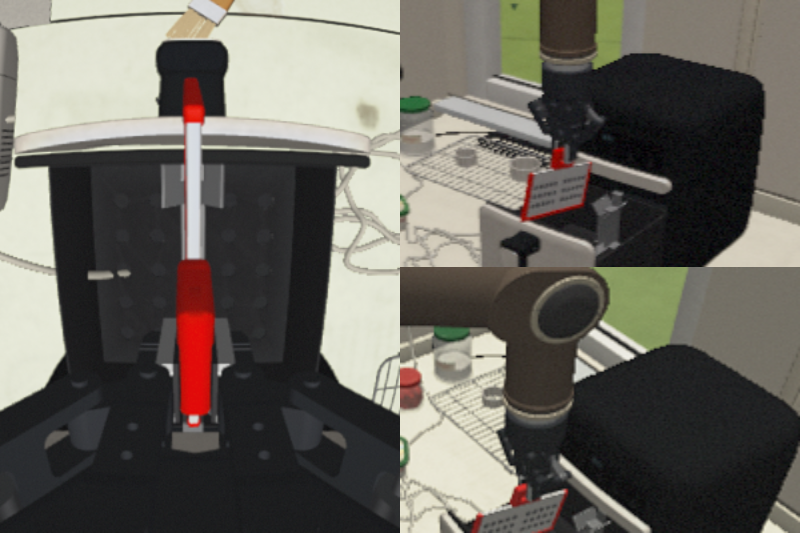

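The divider hangs upright and lines up with the slot. Its near-end red edging shows at wrist rows 58-93. I'll triangulate its corners from scene and side to get the position in hand and the in-plane tilt.

Run:
```python
from h import *
P={}
for n,bx in (("scene5",(325,150,45,48)),("side5",(300,188,60,48))):
    im=cv2.imread(f"pics/{n}.png"); hs=cv2.cvtColor(im,cv2.COLOR_BGR2HSV);m=((hs[...,0]<8)|(hs[...,0]>170))&(hs[...,1]>110)&(hs[...,2]>50)
    x,y,w,h=bx; q=np.zeros_like(m);q[y:y+h,x:x+w]=m[y:y+h,x:x+w]
    print(n); [print("".join("#" if v else "." for v in r),yy+y) for yy,r in enumerate(q[y:y+h,x:x+w])]
c=cal("wrist5"); print(ray(c,(0,0))[0])
for r in (58,93): print(r,[(z,plane(ray(c,(316,r)),z).round(4)[:2].tolist()) for z in (.21,.295)])
```

```text
scene5
............................................. 150
............................................. 151
........................###.................. 152
......................#####.................. 153
.....................######.................. 154
.....................######.................. 155
.....................######.................. 156
.....................######.................. 157
.....................######.................. 158
....................#######.................. 159
....................#######.................. 160
....................#######....#........#.... 161
....................###########.........#.... 162
....................###########.........#.... 163
.....................#######................. 164
......................#................#..... 165
.......................................#..... 166
..........#............................#..... 167
.........###...........................#..... 168
.........###..........................##..... 169
.........###..........................##..... 170
.........##...........................##...
[... 3888 characters left out ...]
.................... 227
....###.....######.......................................... 228
...###....######............................................ 229
...###..#####............................................... 230
...####..................................................... 231
...###...................................................... 232
...#........................................................ 233
............................................................ 234
............................................................ 235
[ 0.48654789 -0.19724742  0.44074911]
58 [(0.21, [0.4466, -0.1972]), (0.295, [0.4613, -0.1972])]
93 [(0.21, [0.4731, -0.1971]), (0.295, [0.4781, -0.1971])]
```

Run:
```python
from h import *
a,b,w=cal("scene5"),cal("side5"),cal("wrist5"); Q={}
for k,p,q in [("TL",(335,167.2),(309.7,209)),("BL",(330.5,193.6),(303.5,232.5)),("BR",(361.3,185),(346.5,217.8)),("TR",(365.2,161),(353,195))]:
    X,e=tri([ray(a,p),ray(b,q)]); Q[k]=X; print(k,X.round(4),np.round(e,1))
for k in Q:
    f=200/np.tan(np.radians(w["fovy"]/2)); d=w["R"]@Q[k]+w["t"]; th=np.arctan2(np.hypot(d[0],d[1]),d[2]); r=f*th/np.hypot(d[0],d[1]); print(k,(w["cx"]+r*d[0]).round(1),(w["cy"]+r*d[1]).round(1))
for i,j in ("TL","TR"),("BL","BR"),("BL","TL"),("BR","TR"):
    v=Q[j]-Q[i]; print(i,j,np.linalg.norm(v).round(4),v.round(4))
g=cv2.cvtColor(cv2.imread("pics/wrist5.png"),cv2.COLOR_BGR2GRAY)
im=cv2.imread("pics/wrist5.png"); print([(y,im[y,315].tolist()) for y in range(54,110,3)])
```

```text
TL [ 0.4761 -0.1984  0.3126] [0.5 0.5]
BL [ 0.4516 -0.2024  0.2348] [1.7 1.7]
BR [ 0.6011 -0.2062  0.195 ] [0.8 0.8]
TR [ 0.6261 -0.198   0.2701] [1.3 1.3]
TL 312.9 85.9
BL 308.0 59.0
BR 304.9 246.0
TR 313.8 323.4
TL TR 0.1559 [ 0.15    0.0004 -0.0425]
BL BR 0.1547 [ 0.1494 -0.0038 -0.0398]
BL TL 0.0817 [0.0245 0.004  0.0778]
BR TR 0.0796 [0.0251 0.0082 0.0751]
[(54, [33, 28, 29]), (57, [36, 34, 41]), (60, [15, 16, 127]), (63, [21, 19, 125]), (66, [15, 21, 124]), (69, [19, 21, 126]), (72, [18, 23, 126]), (75, [16, 25, 125]), (78, [10, 15, 158]), (81, [22, 34, 228]), (84, [27, 43, 235]), (87, [14, 34, 232]), (90, [3, 20, 228]), (93, [228, 222, 215]), (96, [226, 219, 215]), (99, [225, 220, 215]), (102, [225, 220, 215]), (105, [225, 220, 216]), (108, [225, 219, 214])]
```

The divider has pitched about 0.27 rad in the pads, with its +x end low. I'll level it by pressing it gently on free worktop with a light grip, so first I need a clear patch.

Run:
```python
from h import *
c=cal("w3"); im=cv2.imread("pics/w3.png")
for p in [(230,60),(230,120),(380,60),(380,130),(420,60),(400,120),(430,122),(420,150),(345,100),(340,60),(300,80),(470,85),(530,75)]: print(p,plane(ray(c,p),0).round(3)[:2])
```

```text
(230, 60) [ 0.339 -0.337]
(230, 120) [ 0.439 -0.338]
(380, 60) [ 0.341 -0.094]
(380, 130) [ 0.457 -0.093]
(420, 60) [ 0.336 -0.026]
(400, 120) [ 0.439 -0.06 ]
(430, 122) [ 0.439 -0.006]
(420, 150) [ 0.488 -0.022]
(345, 100) [ 0.409 -0.151]
(340, 60) [ 0.344 -0.159]
(300, 80) [ 0.377 -0.222]
(470, 85) [0.369 0.068]
(530, 75) [0.331 0.205]
```

{"fn": "send_rows", "kwargs": {"rows": [0,0,-0.04,0,0,0.01,0.02,-0.045,0.05,0,0.03,0.05,-0.045,0.15,0,0.05,0.09,-0.045,0.25,0,0.08,0.13,-0.045,0.36,0,0.11,0.16,-0.045,0.47,0,0.14,0.178,-0.045,0.58,0,0.164,0.178,-0.03,0.69,0,0.164,0.178,0,0.8,0,0.164,0.178,0.05,0.9,0,0.164,0.178,0.1,1,0,0.164,0.178,0.14,1,0]}}

```text
time: 14.12
ee_pos: [0.3936, -0.0202, 0.1571]
tool_rot: [2.217, 2.226, 0.0]
force: [1.0, 0.0, -2.2]
width: 0.118
grip_force: 97.2
```

{"fn": "send_rows", "kwargs": {"rows": [0,0,0.015,0,0,0,0,0.015,0,0], "grip_force": 35}}

```text
time: 14.38
ee_pos: [0.3933, -0.0202, 0.1427]
tool_rot: [-2.214, -2.227, 0.002]
force: [-0.7, -0.1, -2.7]
width: 0.12
grip_force: 97.5
```

{"fn": "send_rows", "kwargs": {"rows": [0,0,0.015,0,0,0,0,0.03,0,0,0,0,0.036,0,0,0,0,0.04,0,0,0,0,0.044,0,0,0,0,0.044,0,0], "grip_force": 25}}

```text
time: 15.12
ee_pos: [0.4021, -0.0139, 0.1072]
tool_rot: [2.207, 2.225, 0.023]
force: [-12.3, 27.8, 81.7]
width: 0.118
grip_force: 126.4
```

{"fn": "send_rows", "kwargs": {"rows": [0,0,-0.006,0,0,0,0,-0.01,0,0,0,0,-0.012,0,0,0,0,-0.012,0,0], "grip_force": 20}}

```text
time: 15.62
ee_pos: [0.3941, -0.021, 0.1114]
tool_rot: [2.216, 2.226, -0.0]
force: [-0.2, -0.9, -1.4]
width: 0.117
grip_force: 97.1
```

{"fn": "send_rows", "kwargs": {"rows": [0,0,0.002,0,0.13,0,0,0.003,0,0.13,0,0,0.003,0,0.13,0,0,0.003,0,0.13], "grip_force": 20}}

```text
time: 16.12
ee_pos: [0.3949, -0.0199, 0.1093]
tool_rot: [2.216, 2.227, 0.002]
force: [-4.1, 4.6, 18.2]
width: 0.132
grip_force: 42.8
```

{"fn": "send_rows", "kwargs": {"rows": [0,0,0,0,0.15,0,0,0,0,0.15,0,0,0.003,0,0.16,0,0,0.006,0,0.16]}}

```text
time: 16.62
ee_pos: [0.394, -0.0209, 0.1019]
tool_rot: [-2.216, -2.226, 0.0]
force: [0.3, 0.5, -0.6]
width: 0.158
grip_force: 0.0
```

{"fn": "send_rows", "kwargs": {"rows": [0,0,0.006,0,0.17,0,0,0.012,0,0.17,0,0,0.013,0,0.17,0,0,0.013,0,0.17]}}

```text
time: 17.12
ee_pos: [0.394, -0.0208, 0.0892]
tool_rot: [-2.216, -2.227, 0.0]
force: [0.6, -0.3, -0.7]
width: 0.168
grip_force: 0.0
```

Run:
```python
from h import *
I=[shot(n,n+"6")[1] for n in ("wrist","scene","side")]
s=arm.get_state(); print(s["ee_pos"],s["force"],s["width"],s["time"])
cv2.imwrite("pics/c6.png",np.hstack([cv2.resize(I[0][0:400,170:470],(400,533)),np.vstack([cv2.resize(I[1][130:280,180:380],(400,267)),cv2.resize(I[2][130:280,180:380],(400,266))])]))
```

```text
[ 0.39424229 -0.02084136  0.08943301] [-0.24802983 -0.27478202 -0.38921235] 0.16605895108304525 17.275
```

View pics/c6.png

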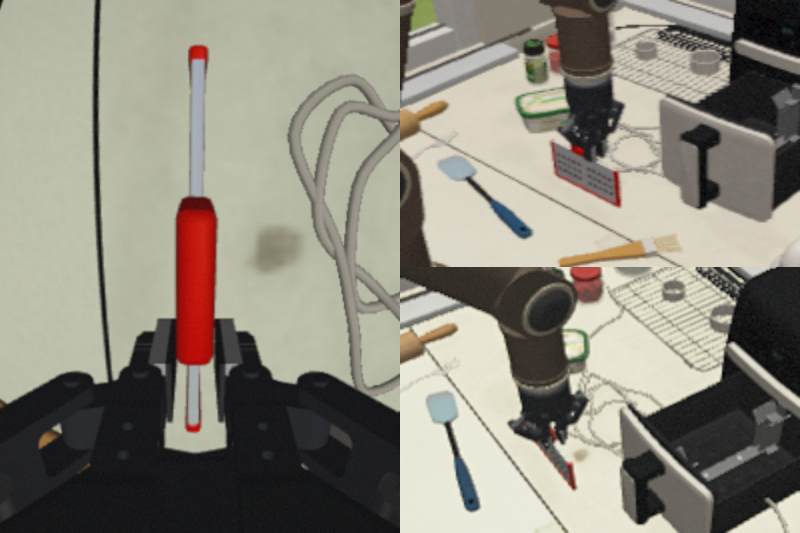

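The divider now stands flat and upright on the worktop between the loosened pads. Its ends are at about wrist rows 35 and 323. I'll check how well the grasp is centred.

Run:
```python
from h import *
c=cal("wrist6"); im=cv2.imread("pics/wrist6.png")
x=170+196*.75
for xx in (317,): print([(y,im[y,xx,2].item(),im[y,xx,1].item()) for y in list(range(32,52,1))+list(range(146,166,2))+list(range(266,280,2))+list(range(312,328,1))])
for r,z in ((35,.085),(39,.085),(154,.119),(158,.119),(272,.119),(323,.085)): print(r,z,plane(ray(c,(317,r)),z).round(4))
```

```text
[(32, 177, 181), (33, 165, 148), (34, 159, 56), (35, 175, 16), (36, 187, 24), (37, 188, 18), (38, 190, 28), (39, 191, 30), (40, 190, 28), (41, 193, 32), (42, 191, 26), (43, 192, 42), (44, 186, 110), (45, 167, 173), (46, 166, 173), (47, 166, 172), (48, 167, 172), (49, 167, 172), (50, 166, 172), (51, 167, 172), (146, 167, 173), (148, 85, 46), (150, 82, 13), (152, 78, 13), (154, 85, 12), (156, 92, 15), (158, 140, 11), (160, 159, 18), (162, 172, 18), (164, 181, 23), (266, 187, 10), (268, 187, 11), (270, 184, 19), (272, 162, 10), (274, 159, 135), (276, 167, 173), (278, 168, 174), (312, 170, 175), (313, 169, 173), (314, 168, 174), (315, 169, 174), (316, 168, 172), (317, 169, 155), (318, 179, 97), (319, 186, 39), (320, 185, 10), (321, 186, 16), (322, 184, 5), (323, 176, 38), (324, 169, 119), (325, 182, 180), (326, 186, 188), (327, 186, 188)]
35 0.085 [0.3933 0.0882 0.085 ]
39 0.085 [0.3933 0.0861 0.085 ]
154 0.119 [0.3935 0.0356 0.119 ]
158 0.119 [0.3935 0.0341 0.119 ]
272 0.119 [ 0.3937 -0.0133  0.119 ]
323 0.085 [ 0.394  -0.0686  0.085 ]
```

{"fn": "send_rows", "kwargs": {"rows": [0.006,0,0,0,0.19,0.014,0,0,0,0.19,0.022,0,0,0,0.19,0.031,0,0,0,0.19,0.031,0,0,0,0.19,0.031,0,0,0,0.0,0.031,0,0,0,0,0.031,0,0,0,0,0.031,0,0,0,0], "grip_force": 60}}

```text
time: 18.4
ee_pos: [0.3943, 0.0103, 0.0894]
tool_rot: [2.216, 2.226, 0.001]
force: [0.6, 2.6, 3.6]
width: 0.134
grip_force: 59.5
```

{"fn": "send_rows", "kwargs": {"rows": [0,0,-0.02,0,0,0,0,-0.05,0,0,0,0,-0.1,0,0,0,0,-0.15,0,0,0,0,-0.2,0,0,0,0,-0.23,0,0,0,0,-0.23,0,0]}}

```text
time: 19.27
ee_pos: [0.3945, 0.0097, 0.3207]
tool_rot: [2.215, 2.224, 0.003]
force: [-0.2, 0.9, -2.2]
width: 0.13
grip_force: 58.9
```

Run:
```python
from h import *
I=[shot(n,n+"7")[1] for n in ("wrist",)]
s=arm.get_state(); print(s["ee_pos"],s["tool_rot"],s["width"],s["grip_force"],s["force"])
c=cal("wrist7"); hs=cv2.cvtColor(I[0],cv2.COLOR_BGR2HSV);m=((hs[...,0]<8)|(hs[...,0]>172))&(hs[...,1]>140)&(hs[...,2]>60)
m[:,:280]=0;m[:,350:]=0
for y in list(range(20,100,4))+list(range(180,350,8)):
    k=np.nonzero(m[y])[0]
    if len(k): print(y,k.min(),k.max(),end="; ")
print([(y,I[0][y,316].tolist()) for y in range(84,110,1)])
zt=s["ee_pos"][2]+.019-.022
for r in (80,84,88,92,96,100): print(r,plane(ray(c,(316,r)),zt).round(4),plane(ray(c,(316,r)),zt-.085).round(4))
```

```text
[0.39370793 0.00965357 0.31900554] [ 2.21678529e+00  2.22538856e+00 -4.01099871e-04] 0.13273617631195078 58.937743585556746 [-0.39612909 -0.8231372  -2.65200623]
212 310 323; 220 306 327; 228 305 328; 236 304 329; 244 302 330; 252 302 331; 260 302 330; 268 303 329; 276 303 329; 284 303 329; 292 304 329; 300 304 329; 308 304 329; 316 304 328; 324 305 327; [(84, [188, 211, 208]), (85, [187, 211, 207]), (86, [187, 211, 207]), (87, [186, 211, 207]), (88, [187, 211, 208]), (89, [187, 211, 207]), (90, [187, 210, 207]), (91, [186, 211, 207]), (92, [186, 211, 207]), (93, [187, 212, 208]), (94, [189, 213, 210]), (95, [189, 214, 210]), (96, [184, 209, 205]), (97, [146, 165, 179]), (98, [56, 65, 173]), (99, [12, 24, 198]), (100, [18, 29, 214]), (101, [27, 38, 221]), (102, [32, 42, 224]), (103, [21, 34, 221]), (104, [29, 39, 222]), (105, [24, 36, 221]), (106, [20, 34, 221]), (107, [50, 53, 219]), (108, [115, 110, 216]), (109, [136, 130, 211])]
80 [0.3935 0.0966 0.316 ] [0.3936 0.1051 0.231 ]
84 [0.3935 0.0947 0.316 ] [0.3936 0.102  0.231 ]
88 [0.3935 0.0928 0.316 ] [0.3936 0.099  0.231 ]
92 [0.3935 0.0909 0.316 ] [0.3937 0.096  0.231 ]
96 [0.3935 0.089  0.316 ] [0.3937 0.093  0.231 ]
100 [0.3935 0.0871 0.316 ] [0.3937 0.09   0.231 ]
```

{"fn": "send_rows", "kwargs": {"rows": [-0.01,0.02,-0.02,-0.1,0,-0.03,0.04,-0.02,-0.2,0,-0.06,0.06,-0.02,-0.3,0,-0.09,0.08,-0.02,-0.4,0,-0.12,0.1,-0.02,-0.5,0,-0.15,0.11,-0.02,-0.6,0,-0.18,0.12,-0.02,-0.7,0,-0.2,0.13,-0.02,-0.8,0,-0.2085,0.14,-0.02,-0.9,0,-0.2085,0.155,-0.02,-1,0,-0.2085,0.175,-0.02,-1,0,-0.2085,0.19,-0.02,-1,0]}}

```text
time: 20.82
ee_pos: [0.5848, -0.1975, 0.3366]
tool_rot: [0.007, -3.138, -0.002]
force: [-0.4, -0.2, -2.3]
width: 0.13
grip_force: 59.1
```

{"fn": "send_rows", "kwargs": {"rows": [0,0,0,0,0,0,0,0,0,0,0,0,0,0,0]}}

```text
time: 21.2
ee_pos: [0.5844, -0.1976, 0.3394]
tool_rot: [0.007, -3.141, 0.0]
force: [0.5, 0.8, -1.7]
width: 0.134
grip_force: 59.1
```

Run:
```python
from h import *
I=[shot(n,n+"8")[1] for n in ("wrist","scene","side")]
s=arm.get_state(); print(s["ee_pos"],s["tool_rot"],s["width"],s["time"])
c=cal("wrist8"); hs=cv2.cvtColor(I[0],cv2.COLOR_BGR2HSV);m=((hs[...,0]<8)|(hs[...,0]>172))&(hs[...,1]>140)&(hs[...,2]>60)
print([(y,I[0][y,316].tolist()) for y in range(94,110,2)])
cv2.imwrite("pics/c8.png",np.hstack([cv2.resize(I[0][0:400,170:470],(400,533)),np.vstack([cv2.resize(I[1][90:240,300:500],(400,267)),cv2.resize(I[2][100:250,290:490],(400,266))])]))
g=cv2.cvtColor(I[0],cv2.COLOR_BGR2GRAY).astype(int)
for y in (100,112,130,145,160,180): print(y,[int(v) for v in g[y,290:345]])
```

```text
[ 0.58465591 -0.1975858   0.33964058] [-6.83879306e-03  3.14115157e+00 -5.43287940e-04] 0.1320540295078045 21.35
[(94, [32, 31, 31]), (96, [48, 46, 51]), (98, [8, 17, 184]), (100, [15, 30, 224]), (102, [16, 34, 234]), (104, [24, 37, 235]), (106, [24, 38, 236]), (108, [37, 45, 237])]
100 [33, 30, 30, 39, 90, 122, 116, 91, 94, 96, 94, 93, 94, 93, 94, 93, 91, 98, 138, 145, 126, 82, 75, 81, 84, 83, 86, 85, 91, 88, 88, 84, 79, 82, 80, 87, 88, 88, 89, 89, 89, 87, 89, 102, 117, 106, 57, 33, 33, 33, 34, 34, 36, 30, 30]
112 [44, 44, 43, 51, 77, 115, 109, 94, 94, 93, 95, 93, 93, 95, 95, 94, 94, 93, 92, 88, 84, 113, 173, 217, 222, 222, 221, 220, 219, 219, 217, 188, 139, 87, 86, 88, 89, 88, 88, 88, 88, 88, 89, 104, 116, 105, 52, 40, 44, 44, 43, 45, 43, 44, 45]
130 [47, 48, 50, 47, 47, 43, 40, 42, 39, 40, 38, 41, 42, 42, 44, 43, 51, 88, 140, 152, 153, 158, 179, 216, 221, 221, 220, 219, 219, 219, 211, 184, 145, 109, 49, 37, 41, 41, 41, 39, 42, 40, 43, 41, 42, 45, 47, 50, 47, 46, 48, 48, 49, 44, 42]
145 [44, 42, 40, 40, 42, 43, 41, 41, 40, 40, 42, 42, 45, 45, 42, 43, 43, 69, 140, 153, 151, 158, 183, 216, 221, 222, 220, 220, 219, 219, 211, 180, 137, 107, 53, 41, 42, 41, 39, 41, 37, 39, 40, 41, 42, 38, 42, 42, 40, 40, 42, 44, 42, 42, 40]
160 [40, 39, 39, 42, 43, 40, 42, 42, 43, 42, 41, 44, 41, 42, 42, 40, 40, 68, 147, 154, 149, 158, 184, 216, 221, 220, 220, 219, 220, 220, 211, 174, 124, 97, 54, 39, 40, 39, 42, 40, 42, 41, 39, 44, 42, 45, 44, 44, 39, 40, 40, 43, 41, 38, 38]
180 [47, 46, 47, 41, 39, 42, 43, 42, 39, 44, 40, 40, 43, 43, 42, 42, 38, 64, 144, 151, 149, 159, 184, 217, 220, 220, 220, 219, 219, 220, 207, 168, 107, 69, 45, 39, 38, 41, 37, 40, 39, 40, 38, 42, 38, 41, 44, 44, 40, 46, 45, 47, 42, 40, 41]
```

View pics/c8.png

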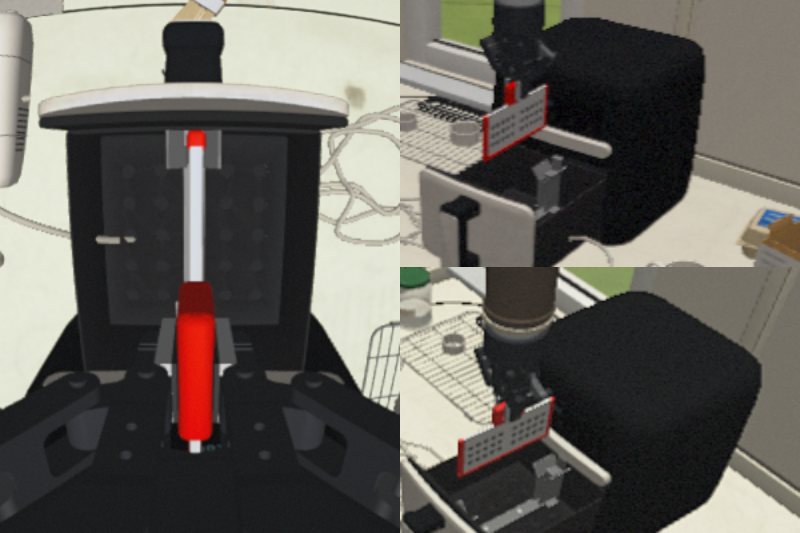

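The divider hangs level over the slot: divider centre is at col 316.5 and the guide mouth runs from col 294 to 336. I'll make a small correction, then lower it.

{"fn": "send_rows", "kwargs": {"rows": [-0.0045,-0.001,0,0,0,-0.0045,-0.001,0.02,0,0,-0.0045,-0.001,0.05,0,0,-0.0045,-0.001,0.08,0,0,-0.0045,-0.001,0.1,0,0,-0.0045,-0.001,0.11,0,0,-0.0045,-0.001,0.11,0,0]}}

```text
time: 22.22
ee_pos: [0.5894, -0.1984, 0.229]
tool_rot: [0.007, -3.141, -0.0]
force: [-0.1, -0.5, -1.1]
width: 0.126
grip_force: 59.1
```

{"fn": "send_rows", "kwargs": {"rows": [0,0,0.01,0,0,0,0,0.02,0,0,0,0,0.03,0,0,0,0,0.04,0,0,0,0,0.05,0,0,0,0,0.055,0,0]}}

```text
time: 22.98
ee_pos: [0.5895, -0.1983, 0.1736]
tool_rot: [0.008, -3.141, -0.0]
force: [1.0, 0.5, -0.8]
width: 0.133
grip_force: 59.2
```

{"fn": "send_rows", "kwargs": {"rows": [0,0,0.006,0,0,0,0,0.012,0,0,0,0,0.017,0,0,0,0,0.02,0,0,0,0,0.022,0,0,0,0,0.022,0,0]}}

```text
time: 23.72
ee_pos: [0.5895, -0.1984, 0.1522]
tool_rot: [0.007, -3.142, -0.0]
force: [0.9, 0.6, -3.0]
width: 0.132
grip_force: 59.2
```

{"fn": "send_rows", "kwargs": {"rows": [0,0,0.001,0,0,0,0,0.001,0,0.2,0,0,0.001,0,0.3,0,0,0.001,0,0.4,0,0,0.001,0,0.5,0,0,0.001,0,0.5,0,0,-0.03,0,0.5,0,0,-0.06,0,0.5,0,0,-0.1,0,0.5,0.0,0,-0.15,0,0.5,0,0,-0.2,0,0.5,0,0,-0.2,0,0.5]}}

```text
time: 25.22
ee_pos: [0.5911, -0.1986, 0.3571]
tool_rot: [-0.007, 3.134, -0.004]
force: [0.3, 0.4, -0.5]
width: 0.503
grip_force: 0.0
```

Run:
```python
from h import *
I=[shot(n,n+"9")[1] for n in ("wrist","scene","side")]
s=arm.get_state(); print(s["ee_pos"],s["width"],s["time"])
c=cal("wrist9"); im=I[0]
hs=cv2.cvtColor(im,cv2.COLOR_BGR2HSV);m=((hs[...,0]<8)|(hs[...,0]>172))&(hs[...,1]>140)&(hs[...,2]>60)
m[:,:290]=0;m[:,345:]=0
for y in range(100,350,4):
    k=np.nonzero(m[y])[0]
    if len(k): print(y,k.min(),k.max(),plane(ray(c,((k.min()+k.max())/2,y)),.147 if len(k)<12 else .181).round(4)[:2])
a,b=cal("scene9"),cal("side9")
for n in ("scene9","side9"):
    J=cv2.imread(f"pics/{n}.png");hs=cv2.cvtColor(J,cv2.COLOR_BGR2HSV);mm=((hs[...,0]<8)|(hs[...,0]>170))&(hs[...,1]>110)&(hs[...,2]>50)
    nn,l,st,ce=cv2.connectedComponentsWithStats(mm.astype('uint8')); print(n,[(st[i].tolist(),ce[i].round(1).tolist()) for i in range(1,nn) if st[i,4]>15])
```

```text
[ 0.58899159 -0.19833583  0.35137575] 0.5005097234686136 25.375
104 315 320 [ 0.5126 -0.1973]
152 313 320 [ 0.5675 -0.1982]
156 312 321 [ 0.5722 -0.1982]
160 312 322 [ 0.5768 -0.1976]
164 312 321 [ 0.5815 -0.1981]
168 312 321 [ 0.5862 -0.1981]
172 312 321 [ 0.591  -0.1981]
176 312 321 [ 0.5957 -0.1981]
180 312 321 [ 0.6005 -0.1981]
184 312 321 [ 0.6053 -0.198 ]
188 312 321 [ 0.6102 -0.198 ]
192 312 321 [ 0.6151 -0.198 ]
196 312 321 [ 0.62  -0.198]
232 314 319 [ 0.6662 -0.1978]
scene9 [([253, 149, 15, 9, 109], [260.2, 153.0]), ([255, 159, 13, 12, 96], [260.4, 163.2]), ([352, 185, 12, 16, 135], [357.5, 192.3]), ([368, 188, 5, 23, 34], [371.0, 198.7]), ([571, 244, 48, 49, 1402], [593.4, 268.1])]
side9 [([265, 127, 15, 18, 206], [272.5, 134.6]), ([356, 215, 6, 19, 26], [359.4, 224.4]), ([334, 216, 16, 15, 147], [341.2, 223.0]), ([546, 367, 61, 33, 908], [573.0, 386.9])]
```

Run:
```python
from h import *
a,b,w=cal("scene9"),cal("side9"),cal("wrist9")
print(tri([ray(a,(357.5,192.3)),ray(b,(341.2,223.0))]), tri([ray(a,(357.5,192.3)),ray(b,(341.2,223.0)),ray(w,(316.5,175))]))
```

```text
(array([ 0.58935359, -0.19948016,  0.17069672]), [np.float64(0.08645465285809746), np.float64(0.0864546528581099)]) (array([ 0.58993004, -0.19858195,  0.16974657]), [np.float64(0.5322565552821859), np.float64(0.22756769064574175), np.float64(0.6104201594531229)])
```

{"fn": "send_rows", "kwargs": {"rows": [0.04,0,0,0,0.3,0.09,0,0,0,0,0.14,0,0,0,0,0.19,0,0,0,0,0.21,0,0,0,0,0.21,0,0.05,0,0,0.21,0,0.1,0,0,0.21,0,0.15,0,0,0.21,0,0.19,0,0,0.21,0,0.215,0,0,0.21,0,0.215,0,0,0.21,0,0.215,0,0]}}

```text
time: 26.88
ee_pos: [0.38, -0.1994, 0.1377]
tool_rot: [-0.008, 3.141, 0.0]
force: [0.5, -1.0, -0.0]
width: -0.0
grip_force: 0.0
```

Now push, slowly: first to contact, then home.

{"fn": "send_rows", "kwargs": {"rows": [-0.008,0.001,0,0,0,-0.016,0.001,0,0,0,-0.024,0.001,0,0,0,-0.032,0.001,0,0,0,-0.042,0.001,0,0,0,-0.052,0.001,0,0,0,-0.062,0.001,0,0,0,-0.072,0.001,0,0,0,-0.082,0.001,0,0,0,-0.092,0.001,0,0,0,-0.102,0.001,0,0,0,-0.112,0.001,0,0,0]}}

```text
time: 28.38
ee_pos: [0.4921, -0.1978, 0.1372]
tool_rot: [0.007, -3.141, -0.0]
force: [-2.3, 0.3, -0.6]
width: 0.002
grip_force: 0.0
```

{"fn": "send_rows", "kwargs": {"rows": [-0.01,0,0,0,0,-0.02,0,0,0,0,-0.03,0,0,0,0,-0.04,0,0,0,0,-0.05,0,0,0,0,-0.06,0,0,0,0,-0.07,0,0,0,0,-0.078,0,0,0,0,-0.086,0,0,0,0,-0.092,0,0,0,0,-0.096,0,0,0,0,-0.1,0,0,0,0]}}

```text
time: 29.88
ee_pos: [0.5916, -0.1973, 0.1373]
tool_rot: [0.007, -3.141, -0.0]
force: [-3.0, -0.1, 0.9]
width: -0.002
grip_force: 0.0
```

{"fn": "send_rows", "kwargs": {"rows": [-0.003,0,0,0,0,-0.006,0,0,0,0,-0.009,0,0,0,0,-0.011,0,0,0,0,-0.012,0,0,0,0]}}

```text
time: 30.5
ee_pos: [0.6036, -0.1973, 0.1373]
tool_rot: [-0.007, 3.142, -0.0]
force: [-2.8, 0.3, 0.3]
width: 0.001
grip_force: 0.0
```

{"fn": "send_rows", "kwargs": {"rows": [-0.002,0,0,0,0,-0.004,0,0,0,0,-0.006,0,0,0,0,-0.008,0,0,0,0,-0.009,0,0,0,0]}}

```text
time: 31.12
ee_pos: [0.6065, -0.1982, 0.1354]
tool_rot: [0.005, -3.129, -0.0]
force: [-20.3, -0.2, 3.0]
width: -0.001
grip_force: 0.0
```

{"fn": "send_rows", "kwargs": {"rows": [-0.002,0,0,0,0,-0.002,0,0,0,0,0.02,0,0,0,0,0.06,0,0,0,0,0.1,0,-0.04,0,0,0.13,0,-0.09,0,0,0.13,0,-0.14,0,0,0.13,0,-0.18,0,0,0.13,0,-0.2,0,0,0.13,0,-0.2,0,0]}}

```text
time: 32.38
ee_pos: [0.4836, -0.1982, 0.3391]
tool_rot: [-0.007, 3.137, -0.003]
force: [-0.4, 1.2, -0.8]
width: 0.003
grip_force: 0.0
```

Run:
```python
from h import *
I=[shot(n,n+"10")[1] for n in ("wrist","scene","side")]
s=arm.get_state(); print(s["ee_pos"],s["force"],s["time"])
cv2.imwrite("pics/c10.png",np.hstack([cv2.resize(I[0][100:400,170:470],(400,400)),cv2.resize(I[1][110:260,280:480],(400,400*3//4))[:400] if 0 else cv2.resize(I[1][110:310,280:480],(400,400))]))
```

```text
[ 0.48213955 -0.19783369  0.3361081 ] [ 0.10714256  0.33320025 -0.183728  ] 32.525
```

View pics/c10.png

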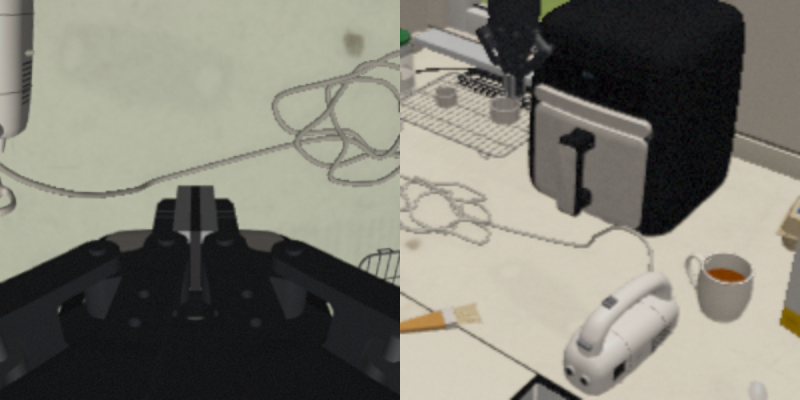

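Run:
```python
from cell import arm
print(arm.finish_job())
```

```text
the job is handed in; nothing more can be done
None
```

I fitted the divider, pushed the drawer home until it stopped at about 20 N, and handed the job in at about 32.5 s; the hand-in returned no verdict. The divider slipped out of level in the gripper on the way, so I set it straight on the worktop and gripped it again. My estimates put it upright on the slot's bottom, and I saw nothing knocked over.

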